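# Clear the light box

### The arm

A 6-joint arm with a two-finger parallel gripper is mounted at the origin on the work surface. World frame = base frame: x ahead of the robot, y to its left, z up, the work surface at z = 0. Lengths are in m, angles in rad, forces in N, time in s.
With the tool pointing down it reaches from about 0.225 to 0.725 m from the base axis. Payload 3.1 kg.
Tool frame: the origin (TCP) lies at the very end of the fingers, on their centre line; the grasp point (between the pads) lies 19 mm behind it (env.grip_depth is the distance from the TCP to the grasp point, in m); z points along the fingers, y is the line along which they close (so a half turn about z gives the same grasp; the last joint's range is limited). The gripper opens to 85 mm and grips with 20 to 120 N. Pads are 22 mm wide; open, the fingers measure 114 mm over their backs; the gripper's body (76 mm by 85 mm) begins 54 mm behind the grasp point. The pads swing forward as they close: fully open they stand 13 mm farther back than shut.
Start: joints at [-1.279, 0.048, 0.099, 1.622, 0, 1.443], TCP at [0.214, -0.479, 0.231] pointing down, gripper open.
Joint ranges: [-2.91, 2.91], [-0.99, 1.94], [-1.21, 1.42], [-2.12, 2.29], [-1.49, 1.47], [-3.14, 3.14]. Speed limits (rad/s): [2.79, 2.79, 3.14, 3.14, 3.14, 3.14].

### API

Orientations are given as a rotation vector (axis times angle).
In Python, from workcell import env, set_gripper, kin, readout, snapshot, job gives the robot as it stands. Calls block until the motion is done:
- env.movep(position, orientation): joint-space move of the TCP to a pose.
- env.move_straight(position, attitude=None, speed=0.15): straight line of the TCP; attitude=None keeps the orientation; speed is the mean speed in m/s.
- env.set_joints(angles): joint-space move.
- set_gripper(opening): finger opening in m; the grip force is fixed at half the most; returns when the fingers have stopped.
- env.pause(seconds).
- kin.solve_ik(position, orientation): joint angles nearest the present ones, or None.
- readout.get_obs(): the state.
- snapshot(name): name is "side" or "top" or "wrist"; returns a dict with "pixels" (400x640x3 uint8, blue, green, red), "camera_matrix" (3x3 intrinsics, pixels), "R" (3x3) and "t" (3): a world point X has camera coordinates R X + t. Camera axes: x right, y down, z forward; pixel columns grow to the right and rows downward; lengths in m; the calibration is good to about 2 mm. The wrist camera is an equidistant fisheye: a pixel r from the principal point sees the ray r / f radians off the axis. A picture is of the moment at which its call begins. There is no depth.
A pose or a line that the arm cannot do raises env.Unreachable and nothing moves.
- job.job_done(): hands the job in; it is judged then, once.
The state is a dict: "t": time; "joint_pos": joint angles; "qd": joint speeds; "joint_efforts": joint torques, N m; "tool_pos": TCP position; "orientation": TCP orientation; "wrist_force": force on the tool from outside, world axes, zero at the start; "wrist_torque": the same for the moment, N m; "finger_gap": finger opening in m; "grasp_force": force on a finger pad.
Only numpy, scipy, OpenCV 4.12 (cv2) and the standard library are available. Lean on these libraries where they do the work, as an engineer would, in place of code of your own. Each camera call takes 0.05 s, during which the arm holds its last target. There are 200 camera calls.

### The job

Three loose black bottle caps are lying on top of the white light box. Sweep all of them off its side into the empty black tray, not into the tray that holds the printing frame. Push them only, do not lift any of them, and leave the small capped vial standing on the light box where it is, as well as the beaker and the bottle on the bench.

Things in the scene. Friction and masses are not known exactly. Their poses are not given: they have to be found in the camera images.
- lightbox: Light box fixed to the bench: grey housing with a flat white top without rims, 260 mm (its x) by 220 mm (its y), top 50 mm above the bench. Origin: centre of its underside on the bench; z up. Its two long sides, at y = +110 and -110 mm in its frame, each have a tray against them.
- tray_empty: Shallow black tray fixed to the bench, 2 mm from the light box's +y or -y side: 260 x 170 mm (x, y) outside, walls 4 mm thick and 40 mm high (10 mm lower than the light box's top), floor 4 mm. Origin: centre of its underside; axes parallel to the light box's. This one is empty and is to receive the caps. It may be on either side.
- tray_frame: Shallow black tray fixed to the bench, 2 mm from the light box's +y or -y side: 260 x 170 mm (x, y) outside, walls 4 mm thick and 40 mm high (10 mm lower than the light box's top), floor 4 mm. Origin: centre of its underside; axes parallel to the light box's. This one, on the other side of the light box, holds a flat white printing frame with a coppery plate.
- cap1: Loose black screw cap, a ribbed disc 32 mm in diameter and 16 mm high, about 20 g, lying flat on the light box at the start, at least 12 mm clear of the other caps and the vial along the light box's x. Origin: its centre, 8 mm above its underside. It slides freely when pushed. The three caps are alike.
- cap2: Loose black screw cap, a ribbed disc 32 mm in diameter and 16 mm high, about 20 g, lying flat on the light box at the start, at least 12 mm clear of the other caps and the vial along the light box's x. Origin: its centre, 8 mm above its underside. It slides freely when pushed. The three caps are alike.
- cap3: Loose black screw cap, a ribbed disc 32 mm in diameter and 16 mm high, about 20 g, lying flat on the light box at the start, at least 12 mm clear of the other caps and the vial along the light box's x. Origin: its centre, 8 mm above its underside. It slides freely when pushed. The three caps are alike.
- vial: Small amber glass vial with a plain metal cap on a narrow neck, standing on the light box among the caps, 28 mm in diameter, 46 mm high, 60 g. Origin: centre of its underside; z up. Not to be shifted by more than 10 mm.
- beaker: Clear plastic beaker, 84 mm in diameter, 110 mm high, on the bench to the robot's right. Origin: centre of its underside. Leave alone.
- reagent: Clear glass bottle with a blue cap, 66 mm in diameter, 120 mm high, on the bench to the robot's left. Origin: centre of its underside. Leave alone.
There are look-alikes about, which are no part of the job. What is shaped like the cap2 but orange is not meant.

How it is judged:
By the outcome, as a careful person would: the job done as asked, in the order asked, and still so for the second after the job is handed in, with the robot touching nothing.
It also fails if it takes over 48 s, if anything falls off the work surface, if the arm or the gripper's body presses on something with over 40 N, if the wrist force passes 120 N, or if a joint passes its speed limit or range.

## Working session

There is one attempt and no reset: what is moved stays moved. The work goes in short steps, each a Python script; the robot and the scene stay as the last script left them, time stands still between calls to the robot, and variables do not carry over. Pictures are saved under pics/ and viewed, at most 10 in all, crops included, and the job is handed in when it is done.

```bash
mkdir -p pics
python3 - <<'E'
from workcell import env, set_gripper, kin, readout, snapshot, job
import cv2
for n in("top","side"):
    s=snapshot(n);cv2.imwrite(f"pics/{n}0.png",s["pixels"]);print(n,s["camera_matrix"].tolist(),s["R"].tolist(),s["t"].tolist())
o=readout.get_obs();print(o["t"],o["tool_pos"],o["orientation"],o["finger_gap"])
E
```

```text
top [[399.22034917913146, 0.0, 328.9254478314923], [0.0, 399.22034917913146, 199.81535595897415], [0.0, 0.0, 1.0]] [[0.003948584658688154, -0.9999767127244306, 0.0055662094853417615], [-0.9926415065663033, -0.004593164407340236, -0.12100306724420995], [0.12102581592773015, -0.005047459714418596, -0.9926365271485119]] [0.01092263663422328, 0.599490863871812, 1.1067523384014468]
side [[410.0118328036894, 0.0, 329.9006344753484], [0.0, 410.0118328036894, 207.7980607543224], [0.0, 0.0, 1.0]] [[0.9978524689080345, -0.06464458731366923, -0.010560664050420655], [-0.051098592978585544, -0.6673832272271377, -0.7429593271582905], [0.04098028903935773, 0.741903433977048, -0.6692532484518208]] [-0.6012275782359099, 0.09141724865463262, 1.0814190017508605]
0.1 [ 0.21380183 -0.47888823  0.23022436] [-3.07055084e+00 -6.54124718e-01  2.55247431e-04] 0.08564220508961469
```

View pics/top0.png

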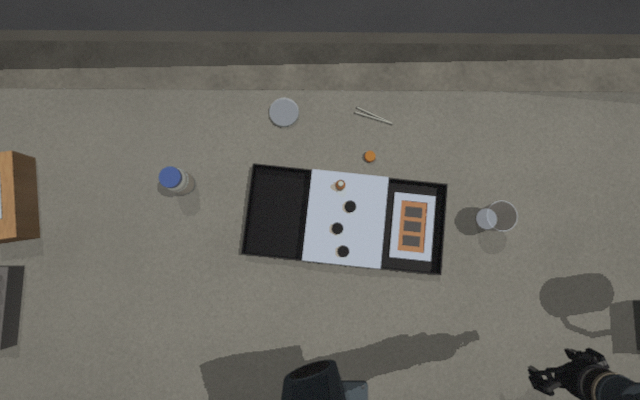

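View pics/side0.png

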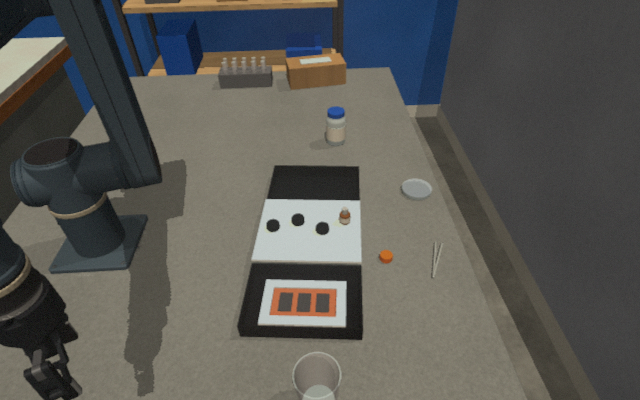

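The top view shows the empty tray on the image left (world +y) and the frame tray on the right. The three black caps are at about (350,206), (337,228) and (343,251), and the vial is at (340,185). The orange cap at (370,157) is on the bench, so it's the look-alike and not part of the job. I'll enlarge this area to confirm.

Run:
```python
import cv2
a=cv2.imread("pics/top0.png")[145:285,295:395]
cv2.imwrite("pics/crop.png",cv2.resize(a[5:,:],None,fx=4.4,fy=4.4,interpolation=cv2.INTER_CUBIC))
```

```text
(no output)
```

View pics/crop.png

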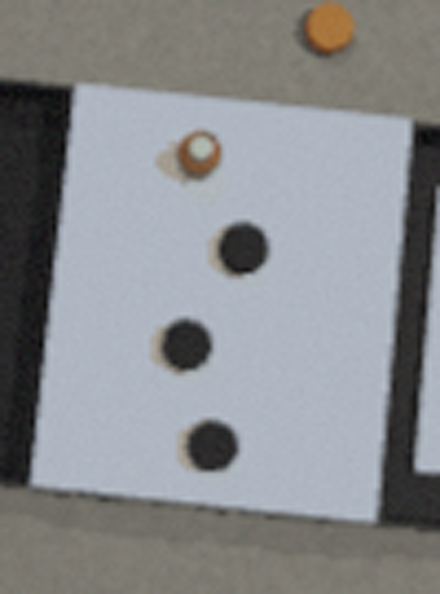

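The crop shows three black caps at crop pixels (243,248), (186,345) and (212,446), the vial at (200,152), and the box corners at (73,84), (413,120), (380,522) and (31,487). The orange cap is off the box.

```bash
cat > h.py <<'E'
from workcell import env, set_gripper, kin, readout, snapshot, job
import numpy as np, cv2
from scipy.spatial.transform import Rotation as Ro
def px2w(s,u,v,z):
    R=np.array(s["R"]);c=-R.T@np.array(s["t"]);d=R.T@np.linalg.solve(s["camera_matrix"],[u,v,1])
    return c+d*(z-c[2])/d[2]
E
python3 - <<'E'
from h import *
s=snapshot("top")
f=lambda u,v,z:px2w(s,295+u/4.4-.4,150+v/4.4-.4,z)[:2]
C=np.array([f(*p,.05) for p in[(73,84),(413,120),(380,522),(31,487)]]);print(C.round(4))
x=(C[0]+C[1]-C[2]-C[3]);x/=np.linalg.norm(x);y=np.array([-x[1],x[0]]);c=C.mean(0)
print("c",c,"yaw",np.arctan2(x[1],x[0]),np.linalg.norm(C[0]-C[3]),np.linalg.norm(C[0]-C[1]))
for n,u,v,z in[("cap a",243,248,.062),("cap b",186,345,.062),("cap c",212,446,.062),("vialtop",201,148,.096),("vialbody",200,157,.075)]:
    p=f(u,v,z);print(n,p.round(4),"box",((p-c)@x).round(4),((p-c)@y).round(4))
E
```

```text
[[ 0.6871  0.0646]
 [ 0.6645 -0.1559]
 [ 0.4073 -0.1315]
 [ 0.4283  0.0886]]
c [ 0.54678271 -0.03356205] yaw -0.09378450251750152 0.2599033248813903 0.2216558060726537
cap a [ 0.5793 -0.0449] box 0.0334 -0.0082
cap b [ 0.5176 -0.0087] box -0.0314 0.022
cap c [ 0.4545 -0.0251] box -0.0927 -0.0002
vialtop [ 0.6379 -0.017 ] box 0.0891 0.025
vialbody [ 0.6356 -0.0171] box 0.0868 0.0247
```

```bash
cat >> h.py <<'E'
yaw=-.0938;c=np.array([.5468,-.0336])
X=np.array([np.cos(yaw),np.sin(yaw)]);Y=np.array([-X[1],X[0]])
W=lambda x,y,z:np.r_[c+x*X+y*Y,z]
def att(sg):
    ty=np.r_[sg*X,0];tz=np.array([0,0,-1.]);return Ro.from_matrix(np.c_[np.cross(ty,tz),ty,tz]).as_rotvec()
E
python3 - <<'E'
from h import *
q0=readout.get_obs()["joint_pos"]
qs={sg:kin.solve_ik(W(.0334,-.06,.15),att(sg)) for sg in(1,-1)};print(qs)
sg=min((k for k in qs if qs[k] is not None),key=lambda k:np.abs(np.array(qs[k])-q0).max())
set_gripper(.022)
env.movep(W(.0334,-.06,.16),att(sg))
o=readout.get_obs();print(sg,o["t"],o["tool_pos"],o["finger_gap"])
cv2.imwrite("pics/w.png",snapshot("wrist")["pixels"])
E
```

```text
{1: array([-2.81485949e-01,  1.94087131e-01,  9.74813738e-02,  1.47419057e+00,
        4.44089210e-16,  1.38311038e+00]), -1: array([-0.28148595,  0.19408713,  0.09748137,  1.47419057,  0.        ,
       -1.75848228])}
1 2.6917 [ 0.57434783 -0.0975938   0.1602571 ] 0.02177918897852644
```

View pics/w.png

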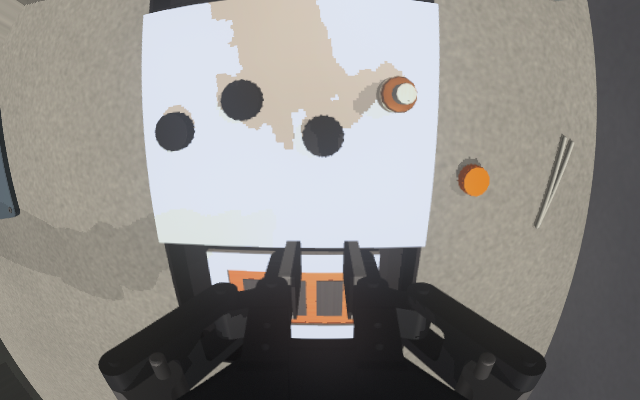

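The wrist view shows the fingers centred at column ~322, in line with cap a at (323,135). The vial at (400,93) is well clear. I'll sweep cap a now.

```bash
cat >> h.py <<'E'
def sweep(x,y0):
    A=att(1)
    o=readout.get_obs()
    env.move_straight(W(x,y0,.10),A,speed=.2)
    env.move_straight(W(x,y0,.055),A,speed=.1)
    env.move_straight(W(x,.150,.055),A,speed=.12)
    o=readout.get_obs();print(o["t"],o["tool_pos"],o["wrist_force"])
    env.move_straight(W(x,.150,.11),A,speed=.15)
E
python3 - <<'E'
from h import *
sweep(.0334,-.055)
env.move_straight(W(-.0314,-.02,.11),att(1),speed=.25)
cv2.imwrite("pics/t1.png",cv2.resize(snapshot("top")["pixels"][145:285,235:455],None,fx=3,fy=3))
print(readout.get_obs()["t"])
E
```

```text
5.65 [0.59414967 0.11192353 0.05498673] [ 0.54652776 -0.44865647  0.01724518]
7.0917
```

View pics/t1.png

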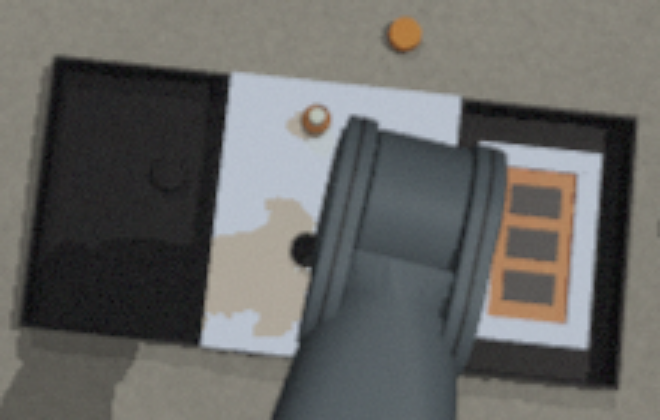

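Cap a is in the empty tray at crop (168,175). The vial hasn't moved, and cap b is at (305,250). I'll sweep the other two.

Run:
```python
from h import *
sweep(-.0314,-.025)
env.move_straight(W(-.0927,-.047,.11),att(1),speed=.25)
sweep(-.0927,-.047)
env.move_straight(W(-.0927,.10,.22),att(1),speed=.2)
env.set_joints([-1.279,0.048,0.099,1.622,0,1.443])
o=readout.get_obs();print(o["t"])
cv2.imwrite("pics/t2.png",cv2.resize(cv2.convertScaleAbs(snapshot("top")["pixels"][145:285,235:455],alpha=2.),None,fx=3,fy=3))
```

```text
9.55 [0.52956837 0.11807023 0.05496325] [ 0.14907385  0.95185731 -0.8859235 ]
13.6833 [0.46858871 0.12392252 0.05499521] [-0.84464068 -0.18474001  0.25716759]
17.125
```

View pics/t2.png

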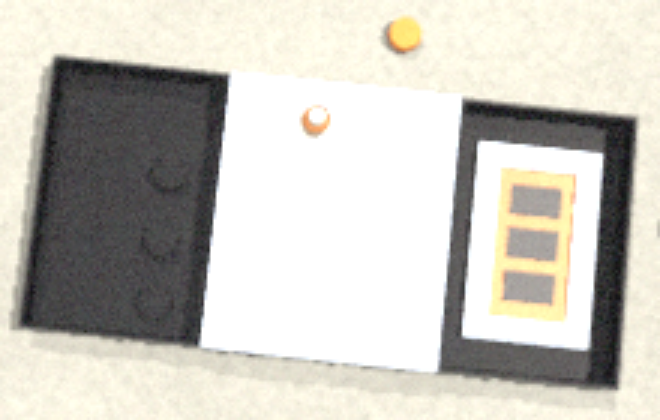

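All three caps are in the empty tray, at crop (167,175), (160,245) and (154,303). The light box is clear apart from the vial, which is still at (315,120).

```bash
python3 -c "
from h import *
print(job.job_done())"
```

```text
the job is handed in; nothing more can be done
None
```

I swept all three black caps into the empty tray by pushing only, left the vial where it stood, and handed the job in at about 17 s of the 48 s limit.

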